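Load the roller on a rolling tack tester

ROBOT

A 6-joint arm with a two-finger parallel gripper is mounted at the origin on the work surface. World frame = base frame: x ahead of the robot, y to its left, z up, the work surface at z = 0. Lengths are in m, angles in rad, forces in N, time in s.
With the tool pointing down it reaches from about 0.35 to 0.775 m from the base axis. Payload 5.5 kg.
Tool frame: the origin (TCP) lies midway between the tips of the shut fingers; the grasp point (between the pads) lies 19 mm behind it; z points along the fingers, x is the direction in which the jaws open and shut, and the axes are right-handed (so a half turn about z gives the same grasp; the last joint's range is limited). The gripper opens to 85 mm and grips with 20 to 120 N. Pads are 22 mm wide; open, the fingers measure 114 mm over their backs; the gripper's body (76 mm by 85 mm) begins 54 mm behind the grasp point. The pads swing forward as they close: fully open they stand 13 mm farther back than shut.
Start: joints at [-1.353, 0.313, 0.046, 1.304, 0, 1.431], TCP at [0.201, -0.539, 0.231] pointing down, gripper open.
Joint ranges: [-2.76, 2.76], [-0.86, 1.69], [-1.03, 1.26], [-2.2, 2.34], [-1.47, 1.5], [-3.14, 3.14]. Speed limits (rad/s): [2.57, 2.57, 3.14, 3.14, 3.14, 3.14].

INTERFACE

Orientations are given as a unit quaternion [w, x, y, z].
In Python, from workcell import env gives the robot as it stands.
- The arm moves only by the tool servo_tool, never from a script. Its argument "targets" is a list of rows, each an object with "xyz": the shift along the tool's x, y, z in m, a list of three; "twist": the turn, a rotation vector about the tool's x, y, z in rad, a list of three; "jaw": the opening, from 0 (shut) to 1 (fully open). A call has 1 to 12 rows; each row is the pose to reach, as a shift and turn from the pose commanded when the call began, along the tool's axes at that moment; what a row does not reach only later rows make up. A row lasts 1/12 s, in which the tool goes at most 41.7 mm and 7.16 degrees, less where a joint would pass 70% of its speed; a pose out of reach is approached as far as the arm can. A call with a gripper value outside its range is refused whole. The fingers move at their own pace and stop on an object; "squeeze" is the grip in N (left out, the last holds). Time passes only in rows, so rows that repeat a pose let the fingers close. It gives the time, the measured TCP pose, the force and the opening at its end, in the units of the state.
- env.get_state(): the state, without advancing time (a new reading comes with each control period).
- env.read_camera(name): name is "scene" or "top"; returns a dict with "color" (384x512x3 uint8, red, green, blue), "depth" (384x512 float32, m along the optical axis (not along the pixel's ray), 0 where there is no reading), "fx", "fy", "cx", "cy" (pixels), "k1" (the pictures are not rectified: a ray, as slopes to the right and down, at radius r is drawn at 1 + k1 r^2 times it, then the intrinsics apply), "eye" and "attitude" of the camera in the world. Camera axes: x right, y down, z forward; pixel columns grow to the right and rows downward; lengths in m; the calibration is good to about 2 mm. A picture is of the moment at which its call begins.
- env.hand_in(): hands the job in, once; it reports no verdict.
The state is a dict: "clock": time; "joint_pos": joint angles; "qvel": joint speeds; "tau": joint torques, N m; "tcp_pos": TCP position; "orientation": TCP orientation; "wrist_force": force on the tool from outside, world axes, zero at the start; "ft_torque": the same for the moment, N m; "finger_gap": finger opening in m.
Only numpy, scipy, OpenCV 4.12 (cv2) and the standard library are available. Lean on these libraries where they do the work, as an engineer would, in place of code of your own. Each camera call takes 0.05 s, during which the arm holds its last target. There are 200 camera calls.

TASK

Get the rolling tack tester ready for its next run: with your fingertips, push the steel roller that lies on its level bed up the ramp until it is fully home against the stop plate and the spring catch has come up behind it, then take your hand away. Keep your fingers behind the roller all the way so that it never runs loose or rolls back down the ramp; do not pick it up, and leave the other things on the bench where they are.

Things in the scene. Friction and masses are not known exactly. Their poses are not given: they have to be found in the camera images.
- tester: The rolling tack tester, fixed to the bench: grey base plate 395 x 132 x 10 mm carrying a level dark metal bed and a dark metal ramp with bright rails. Its origin lies on the bench surface on the centre line, straight below the line where the bed meets the foot of the ramp. x axis: level, from the bed towards the ramp (uphill); y axis: level, across the tester; z up.
- bed_mid (a point): Middle of the level bed's top, 16 mm above the bench. The bed reaches 172 mm back from the ramp's foot; a rubber bumper 8 mm high stands across its far end (169 mm back). Side rails 8 mm high on the bed narrow from about 110 mm apart, 150 mm back, to 76 mm at the ramp.
- ramp: The ramp, a fixed part of the tester. Origin: on its upper surface at its foot, on the centre line, 16 mm straight above the tester's origin. x axis: up the slope along the surface (it climbs at 8 degrees, 0.14 rad); y axis across, as the tester's; z square to the surface, which is z = 0. Side rails 8 mm high, 76 mm apart inside. A steel stop plate 30 mm high stands across it at x = 183 mm.
- home (a point): Where the roller's centre is when fully home against the stop plate: 165 mm up the ramp, 18 mm above its surface, on the centre line. Let go there, the roller settles back 2 to 3 mm on to the catch and stays.
- roller: The steel roller: a smooth cylinder 36 mm in diameter and 70 mm long with a dark bore in each end, polished, about 0.3 to 0.45 kg. Its origin is its centre, its own y axis lies along the cylinder. At the start it lies on the level bed, across it within about 6 degrees, 45 to 95 mm before the foot of the ramp, its centre 34 mm above the bench. It rolls very freely: it runs on ahead of a fast push.
- catch (a joint): Spring catch: a steel leaf 40 x 26 mm in a slot in the middle of the ramp, hinged at its lower end 110 mm up the ramp. 0 = up, 0.125 rad = pressed flush with the ramp. The roller presses it down as it is pushed over it (up to about 7 N); it springs up behind the roller, nudging it home, once the roller's centre is well past its upper edge. A short release lever with a black grip on the ramp's -y side moves with it.
- catch_lip (a point): The middle of the upper edge of the catch leaf: 150 mm up the ramp, 5 mm above its surface when the catch is up.
- bottle: Bystander: amber glass bottle with a black cap, 44 mm in diameter, 90 mm tall, standing; origin at its foot.
- small_roller: Bystander: smaller steel roller, 25 mm in diameter, 50 mm tall, standing on end on the bench; origin at its foot. Not the one to push.
- weight: Bystander: steel calibration weight with a knob, 30 mm in diameter, 48 mm tall, standing; origin at its foot.
- tape_roll: Bystander: roll of blue tape lying flat, 90 mm in diameter, 25 mm high; origin in the middle of its underside.
- wafer_coin: Bystander: flat white round wafer box, 76 mm in diameter, 12 mm high; origin in the middle of its underside.
- jar: Bystander: clear jar with a white lid, 48 mm in diameter, 55 mm tall; origin at its foot.
- screwdriver: Bystander: screwdriver, 160 mm long, lying on the bench; x axis along it, origin at its underside.
Not all that is in view belongs to the job. Leave any yellow look-alike of the roller alone.

How it is judged:
By the outcome, as a careful person would: the job done as asked, in the order asked, and still so for the second after the job is handed in, with the robot touching nothing.
It also fails if it takes over 38 s, if anything falls off the work surface, if the arm or the gripper's body presses on something with over 40 N, if the wrist force passes 120 N, or if a joint passes its speed limit or range.

## Working session

There is one attempt and no reset: what is moved stays moved. The work goes in short steps, Python scripts to look and compute and a tool call to move; the robot and the scene stay as the last step left them, time stands still between calls to the robot, and variables do not carry over. Pictures are saved under pics/ and viewed, about 8 in all and at most 12, crops included, and the job is handed in when it is done.

Besides the shell and the picture viewer there is one more tool, called after ">>>" as name(argument=value, ...), one argument or row to a line, values as JSON. servo_tool: Moves the arm, as the interface text tells. Its arguments: {"type":"object","properties":{"targets":{"type":"array","items":{"type":"object","properties":{"xyz":{"type":"array","items":{"type":"number"}},"twist":{"type":"array","items":{"type":"number"}},"jaw":{"type":"number"}}}},"squeeze":{"type":"number"}},"required":["targets"]}

```bash
mkdir -p pics; ls
python3 - <<'E'
from workcell import env
import cv2,numpy as np
for n in("scene","top"):
    c=env.read_camera(n); np.savez(f"pics/{n}0.npz",**{k:np.array(v) for k,v in c.items()})
    cv2.imwrite(f"pics/{n}0.png",c["color"][...,::-1])
    print(n,{k:v for k,v in c.items() if k not in("color","depth")})
print(env.get_state())
a=cv2.imread("pics/top0.png");b=cv2.imread("pics/scene0.png")
E
```

```text
pics
scene {'fx': 382.93130425619995, 'fy': 382.93130425619995, 'cx': 258.0369672073602, 'cy': 194.01304856197066, 'k1': -0.11858097122706773, 'eye': array([ 1.1496336 , -0.09960655,  0.52221837]), 'attitude': array([-0.32218151,  0.63373566,  0.6339996 , -0.30433977])}
top {'fx': 351.4134225863377, 'fy': 351.4134225863377, 'cx': 250.2815765500112, 'cy': 194.26501153191455, 'k1': -0.08877373316714764, 'eye': array([ 0.42325262, -0.09165815,  0.72850442]), 'attitude': array([ 0.07608849, -0.69375674,  0.71134572, -0.08306257])}
{'clock': 0.1, 'joint_pos': array([-1.35262558e+00,  3.13936662e-01,  4.51116968e-02,  1.30361636e+00,
        1.51647804e-05,  1.43121165e+00]), 'qvel': array([-0.00277287, -0.00191955,  0.00452187, -0.00161815,  0.00043504,
       -0.00020854]), 'tau': array([ 2.86273425e-03, -4.81727350e+01,  2.99242651e+01,  1.27934193e-02,
       -1.31897568e-04,  4.82633538e-06]), 'tcp_pos': array([ 0.20125398, -0.53814683,  0.2304994 ]), 'orientation': array([-5.63865931e-04,  8.21636090e-01, -5.70011806e-01, -5.98844482e-04]), 'wrist_force': array([-0.03848022,  0.63003799,  0.13881208]), 'ft_torque': array([-0.00031719, -0.01807641, -0.00029713]), 'finger_gap': 0.08544671231571509}
```

View pics/top0.png

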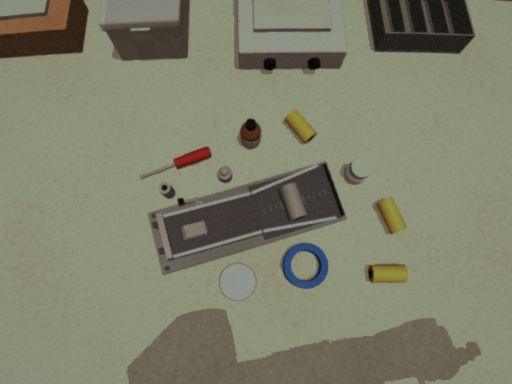

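View pics/scene0.png

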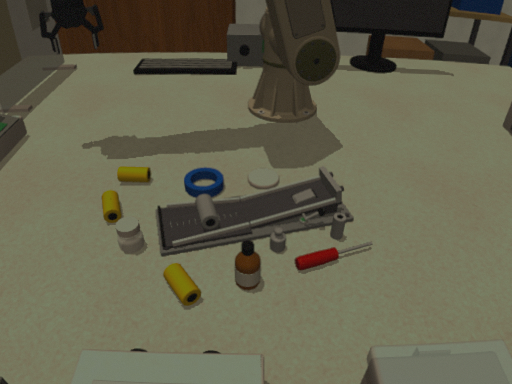

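The top view shows the tester with the stop plate at about (162,233) and the bumper end at (332,188). The grey roller lies on the bed at (292,201). Other candidates are the three yellow look-alikes at (300,126), (392,215) and (388,273), and the small steel roller standing at (166,189). Only the one at (292,201) is grey, lying down and on the bed. Next I'll measure it and confirm with a crop.

```bash
cat > h.py <<'E'
import numpy as np,cv2
from scipy.spatial.transform import Rotation as R
def cam(c):
    q=np.array(c["attitude"]);return R.from_quat(q[[1,2,3,0]]).as_matrix(),np.array(c["eye"])
def rays(c,uv):
    uv=np.atleast_2d(np.asarray(uv,float));K=np.array([[c["fx"],0,c["cx"]],[0,c["fy"],c["cy"]],[0,0,1]],float)
    s=cv2.undistortPoints(uv[:,None],K,np.array([float(c["k1"]),0,0,0]))[:,0]
    return np.c_[s,np.ones(len(s))]
def onplane(c,uv,z):
    M,e=cam(c);d=rays(c,uv)@M.T;return e+d*((z-e[2])/d[:,2])[:,None]
def cloud(c):
    h,w=c["depth"].shape;v,u=np.mgrid[:h,:w]
    M,e=cam(c);P=e+(rays(c,np.c_[u.ravel(),v.ravel()])*np.asarray(c["depth"]).ravel()[:,None])@M.T
    return P.reshape(h,w,3)
E
python3 - <<'E'
from h import *
np.set_printoptions(precision=4,suppress=True)
c=dict(np.load("pics/top0.npz"));P=cloud(c)
print("bench",np.median(P[100:110,60:160,2]))
# world check: pixel->world
for uv in [(292,201),(196,229),(162,233),(332,188),(240,283),(305,265),(181,201)]: print(uv,P[uv[1],uv[0]],onplane(c,uv,.016)[0])
s=cv2.resize(c["color"][150:280,140:360,::-1],None,fx=3.6,fy=3.6,interpolation=cv2.INTER_CUBIC)
cv2.imwrite("pics/crop0.png",cv2.convertScaleAbs(s,alpha=1.5))
Z=P[150:280,140:360,2]; z=np.clip(Z*4000,0,255).astype(np.uint8)
cv2.imwrite("pics/z0.png",cv2.resize(z,None,fx=3.6,fy=3.6,interpolation=cv2.INTER_NEAREST))
E
```

```text
bench -0.0002470998643224198
(292, 201) [ 0.5632 -0.1825  0.0502] [ 0.5702 -0.1871  0.016 ]
(196, 229) [0.5142 0.0088 0.035 ] [0.5167 0.0116 0.016 ]
(162, 233) [0.503  0.0673 0.0734] [0.51   0.0812 0.016 ]
(332, 188) [ 0.5941 -0.271   0.0238] [ 0.596 -0.273  0.016]
(240, 283) [ 0.4071 -0.0758  0.0126] [ 0.4072 -0.0759  0.016 ]
(305, 265) [ 0.4391 -0.2091  0.0004] [ 0.4388 -0.2066  0.016 ]
(181, 201) [0.5693 0.0376 0.0461] [0.5758 0.0433 0.016 ]
```

View pics/crop0.png

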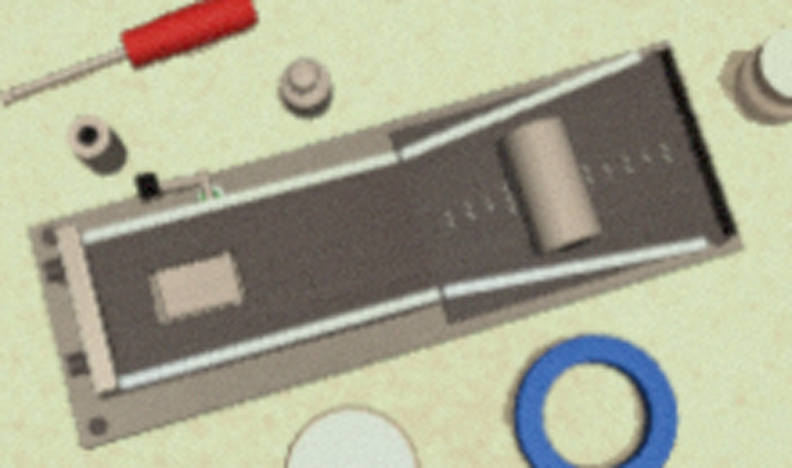

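View pics/z0.png

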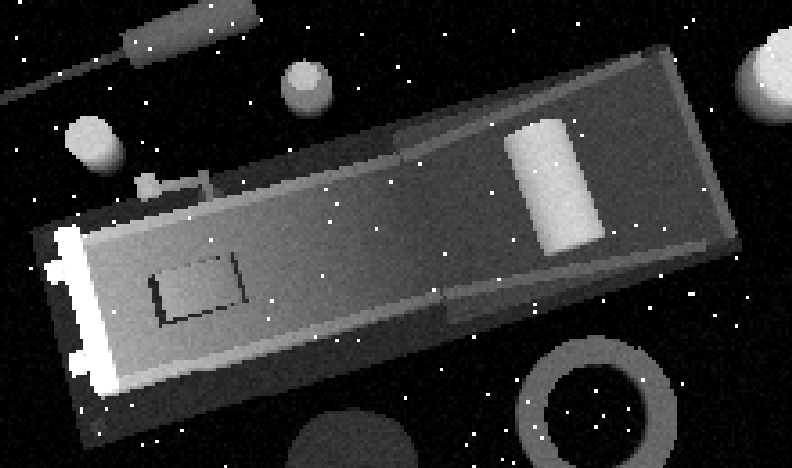

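The crop confirms it: the grey roller, lying with its bore visible, is at crop (553,186), which is image (294,202). Uphill runs left in the image, and the catch is at crop (198,287). Now the fit.

Run:
```python
from h import *
np.set_printoptions(precision=4,suppress=True)
T=dict(np.load("pics/top0.npz"));S=dict(np.load("pics/scene0.npz"));P=cloud(T)
sub=np.zeros(P.shape[:2],np.uint8);sub[150:280,140:350]=1
m=((P[...,2]>.006)&(P[...,2]<.1)).astype(np.uint8)*sub
m=cv2.morphologyEx(cv2.medianBlur(m,3),cv2.MORPH_OPEN,np.ones((9,9)))
n,l,st,_=cv2.connectedComponentsWithStats(m);k=1+st[1:,4].argmax();m=l==k
(cx,cy),(w,h),a=cv2.minAreaRect(P[m][:,:2].astype(np.float32));print("plate rect",cx,cy,w,h,a)
# crop pixels -> world
o=lambda u,v:(140+(u+.5)/3.6-.5,150+(v+.5)/3.6-.5)
for nm,p,z in [("footL",o(400,155),.02),("footR",o(443,293),.02),("plate0",o(35,228),.01),("plate1",o(88,447),.01),("bedendA",o(668,42),.013),("bedendB",o(740,247),.013),
  ("catchTop1",o(152,276),.04),("catchTop2",o(160,322),.04),("catchBot1",o(232,254),.0315),("catchBot2",o(243,300),.0315)]: print(nm,onplane(T,p,z)[0])
# bench-frame axis from rails' ends; roller
r=m&(P[...,2]>.044);r[:,:260]=0;Q=P[r];Q=Q[Q[:,2]<.056];c0=np.median(Q,0)
ev,V=np.linalg.eigh(np.cov((Q-c0)[:,:2].T));ax=V[:,1]
t=(Q-c0)[:,:2]@ax;s=(Q-c0)[:,:2]@V[:,0]
print("roller",len(Q),"axis",ax,np.degrees(np.arctan2(ax[1],ax[0])),"len",np.ptp(t),"wid",np.ptp(s),"ctr",c0[:2]+ax*(t.max()+t.min())/2+V[:,0]*(s.max()+s.min())/2,"top",np.percentile(Q[:,2],[50,95]))
# scene
PS=cloud(S);r=(PS[...,2]>.044)&(PS[...,2]<.056)&(np.abs(PS[...,0]-.565)<.06)&(np.abs(PS[...,1]+.182)<.045)
Q=PS[r];ax=np.linalg.svd(Q[:,:2]-Q[:,:2].mean(0))[2][0];t=(Q[:,:2]-Q[:,:2].mean(0))@ax
print("scene roller",len(Q),Q.mean(0),np.degrees(np.arctan2(ax[1],ax[0])),np.ptp(t), "mid",Q[:,:2].mean(0)+ax*(t.max()+t.min())/2)
```

```text
plate rect 0.5202879309654236 -0.09833140671253204 0.1849837303161621 0.3952564001083374 14.089092254638672
footL [ 0.589  -0.1019  0.02  ]
footR [ 0.5088 -0.1239  0.02  ]
plate0 [0.5531 0.1104 0.01  ]
plate1 [0.4282 0.0765 0.01  ]
bedendA [ 0.6561 -0.2637  0.013 ]
bedendB [ 0.5315 -0.2965  0.013 ]
catchTop1 [0.5195 0.0362 0.04  ]
catchTop2 [0.4942 0.0314 0.04  ]
catchBot1 [ 0.5321 -0.0068  0.0315]
catchBot2 [ 0.5062 -0.0129  0.0315]
roller 509 axis [-0.9527 -0.3039] -162.3086483844065 len 0.07002683199743132 wid 0.03018123268441602 ctr [ 0.565  -0.1866] top [0.05   0.0528]
scene roller 345 [ 0.5727 -0.1831  0.049 ] 17.58438473955642 0.07081064471984388 mid [ 0.5679 -0.1847]
```

Fit results:
- **Tester:** origin is about (0.548, -0.112), uphill yaw about 105.3°. The catch, foot line and plate ends agree on both within about 4 mm.
- **Roller:** centre is about (0.566, -0.186), which is 76 mm before the foot and 2 mm off the centre line. It is 2.3° askew, 70 mm long, and its top is at 50 to 52 mm. All of this is consistent with the description.

I'll move to above the bed behind the roller.

>>> servo_tool(
  targets=[
    {"xyz":[-0.013,-0.039,0.005],"twist":[0,0,-0.123],"jaw":0.35},
    {"xyz":[-0.026,-0.077,0.01],"twist":[0,0,-0.247],"jaw":0.35},
    {"xyz":[-0.04,-0.116,0.015],"twist":[0,0,-0.37],"jaw":0.35},
    {"xyz":[-0.053,-0.154,0.02],"twist":[0,0,-0.493],"jaw":0.35},
    {"xyz":[-0.066,-0.193,0.025],"twist":[0,0,-0.617],"jaw":0.35},
    {"xyz":[-0.079,-0.232,0.03],"twist":[0,0,-0.74],"jaw":0.35},
    {"xyz":[-0.092,-0.27,0.035],"twist":[0,0,-0.863],"jaw":0.35},
    {"xyz":[-0.105,-0.309,0.04],"twist":[0,0,-0.987],"jaw":0.35},
    {"xyz":[-0.119,-0.347,0.05],"twist":[0,0,-1.11],"jaw":0.35},
    {"xyz":[-0.132,-0.386,0.06],"twist":[0,0,-1.233],"jaw":0.35},
    {"xyz":[-0.145,-0.425,0.07],"twist":[0,0,-1.357],"jaw":0.35},
    {"xyz":[-0.158,-0.463,0.08],"twist":[0,0,-1.48],"jaw":0.35},
  ],
)

```text
clock: 1.1
tcp_pos: [0.5801, -0.2274, 0.1508]
orientation: [-0.0, 0.991, 0.136, -0.0]
wrist_force: [0.4, -1.2, -0.3]
finger_gap: 0.0297
```

>>> servo_tool(
  targets=[
    {"xyz":[0,0,0.02],"twist":[0,0,0],"jaw":0.35},
    {"xyz":[0,0,0.04],"twist":[0,0,0],"jaw":0.35},
    {"xyz":[0,0,0.06],"twist":[0,0,0],"jaw":0.35},
    {"xyz":[0,0,0.08],"twist":[0,0,0],"jaw":0.35},
    {"xyz":[0,0,0.09],"twist":[0,0,0],"jaw":0.35},
    {"xyz":[0,0,0.09],"twist":[0,0,0],"jaw":0.35},
  ],
)

```text
clock: 1.6
tcp_pos: [0.5768, -0.2279, 0.0584]
orientation: [-0.002, 0.991, 0.133, -0.002]
wrist_force: [-0.7, 0.1, -0.3]
finger_gap: 0.0297
```

Run:
```python
from workcell import env
import cv2,numpy as np
a=env.read_camera("top")["color"];b=env.read_camera("scene")["color"]
f=lambda i:cv2.convertScaleAbs(cv2.resize(i[...,::-1],(800,300),interpolation=cv2.INTER_CUBIC),alpha=1.5)
cv2.imwrite("pics/p1.png",np.vstack([f(a[160:250,140:380]),f(b[165:255,130:370])]))
```

```text
(no output)
```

View pics/p1.png

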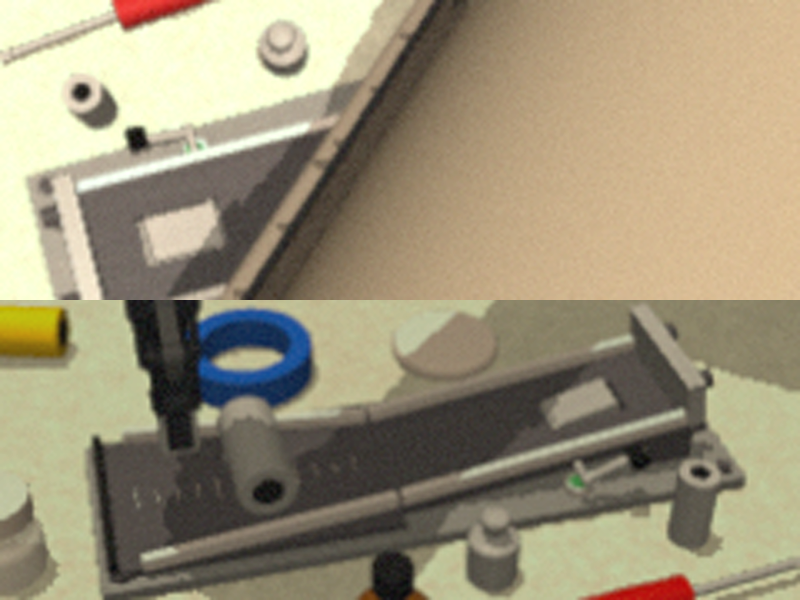

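The scene view (lower half) shows the fingers at about (175,440), behind the roller at (260,450), with a clear gap to it and to the bumper. The arm hides the bed in the top view. I'll lower, then creep forward until contact.

>>> servo_tool(
  targets=[
    {"xyz":[0,0,0.01],"twist":[0,0,0],"jaw":0.35},
    {"xyz":[0,0,0.02],"twist":[0,0,0],"jaw":0.35},
    {"xyz":[0,0,0.028],"twist":[0,0,0],"jaw":0.35},
    {"xyz":[0,0,0.034],"twist":[0,0,0],"jaw":0.35},
    {"xyz":[0,0,0.036],"twist":[0,0,0],"jaw":0.35},
    {"xyz":[0,0,0.036],"twist":[0,0,0],"jaw":0.35},
    {"xyz":[0,0,0.036],"twist":[0,0,0],"jaw":0.35},
  ],
)

```text
clock: 2.28
tcp_pos: [0.5789, -0.2292, 0.0255]
orientation: [-0.0, 0.991, 0.133, -0.0]
wrist_force: [-0.6, -0.3, 0.5]
finger_gap: 0.0302
```

```bash
cat > t.py <<'E'
from h import *
from workcell import env
np.set_printoptions(precision=4,suppress=True)
O=np.array([.548,-.112]);ux=np.array([-.2639,.9646]);uy=np.array([-.9646,-.2639])
def tf(p): return np.c_[(p[:,:2]-O)@ux,(p[:,:2]-O)@uy,p[:,2]]
s=env.get_state();print(s["clock"],"tcp",tf(s["tcp_pos"][None])[0],"F",s["wrist_force"],"qv",np.abs(s["qvel"]).max())
c=env.read_camera("scene");Q=tf(cloud(c).reshape(-1,3));col=c["color"].reshape(-1,3).astype(int)
ht=Q[:,2]-.016-np.maximum(Q[:,0],0)*np.tan(.1396)
k=(Q[:,0]>-.15)&(Q[:,0]<.175)&(abs(Q[:,1])<.04)&(ht>.03)&(ht<.04)&(col.sum(1)>140)
k&=Q[:,0]>tf(s["tcp_pos"][None])[0,0]+.012
q=Q[k];print("roller pts",len(q),"x pctl",np.percentile(q[:,0],[5,50,95]) if len(q) else "", "slope", np.polyfit(q[:,1],q[:,0],1) if len(q)>20 else "","y",np.percentile(q[:,1],[1,99]),"ht95",np.percentile(ht[k],95))
E
python3 t.py
```

```text
2.2833 tcp [-0.1212  0.0011  0.0255] F [-0.5772 -0.3468  0.4964] qv 0.009485209678539311
roller pts 300 x pctl [-0.0857 -0.075  -0.0629] slope [-0.0335 -0.0748] y [-0.0349  0.033 ] ht95 0.03612380713613879
```

>>> servo_tool(
  targets=[
    {"xyz":[0,-0.002,0],"twist":[0,0,0],"jaw":0.35},
    {"xyz":[0,-0.004,0],"twist":[0,0,0],"jaw":0.35},
    {"xyz":[0,-0.006,0],"twist":[0,0,0],"jaw":0.35},
    {"xyz":[0,-0.008,0],"twist":[0,0,0],"jaw":0.35},
    {"xyz":[0,-0.0095,0],"twist":[0,0,0],"jaw":0.35},
    {"xyz":[0,-0.0105,0],"twist":[0,0,0],"jaw":0.35},
    {"xyz":[0,-0.0113,0],"twist":[0,0,0],"jaw":0.35},
    {"xyz":[0,-0.0121,0],"twist":[0,0,0],"jaw":0.35},
    {"xyz":[0,-0.0129,0],"twist":[0,0,0],"jaw":0.35},
    {"xyz":[0,-0.0137,0],"twist":[0,0,0],"jaw":0.35},
    {"xyz":[0,-0.0145,0],"twist":[0,0,0],"jaw":0.35},
    {"xyz":[0,-0.0153,0],"twist":[0,0,0],"jaw":0.35},
  ],
)

```text
clock: 3.33
tcp_pos: [0.5749, -0.2144, 0.0256]
orientation: [0.0, 0.991, 0.133, 0.0]
wrist_force: [-0.4, 0.1, -0.3]
finger_gap: 0.0296
```

>>> servo_tool(
  targets=[
    {"xyz":[0,-0.0008,0],"twist":[0,0,0],"jaw":0.35},
    {"xyz":[0,-0.0016,0],"twist":[0,0,0],"jaw":0.35},
    {"xyz":[0,-0.0024,0],"twist":[0,0,0],"jaw":0.35},
    {"xyz":[0,-0.0032,0],"twist":[0,0,0],"jaw":0.35},
    {"xyz":[0,-0.004,0],"twist":[0,0,0],"jaw":0.35},
    {"xyz":[0,-0.0048,0],"twist":[0,0,0],"jaw":0.35},
    {"xyz":[0,-0.0056,0],"twist":[0,0,0],"jaw":0.35},
    {"xyz":[0,-0.0064,0],"twist":[0,0,0],"jaw":0.35},
    {"xyz":[0,-0.0072,0],"twist":[0,0,0],"jaw":0.35},
    {"xyz":[0,-0.008,0],"twist":[0,0,0],"jaw":0.35},
    {"xyz":[0,-0.0088,0],"twist":[0,0,0],"jaw":0.35},
    {"xyz":[0,-0.0096,0],"twist":[0,0,0],"jaw":0.35},
  ],
)

```text
clock: 4.33
tcp_pos: [0.5723, -0.2051, 0.0255]
orientation: [0.0, 0.991, 0.133, -0.0]
wrist_force: [-0.9, 0.5, 0.5]
finger_gap: 0.0299
```

```bash
python3 t.py
```

```text
4.3333 tcp [-0.0962  0.0011  0.0255] F [-0.8913  0.4959  0.5062] qv 0.013984704653984248
roller pts 257 x pctl [-0.0754 -0.0651 -0.0541] slope [ 0.0285 -0.0648] y [-0.0346  0.0325] ht95 0.036121282732439836
```

>>> servo_tool(
  targets=[
    {"xyz":[0,-0.0009,0],"twist":[0,0,0],"jaw":0.35},
    {"xyz":[0,-0.0019,0],"twist":[0,0,0],"jaw":0.35},
    {"xyz":[0,-0.003,0],"twist":[0,0,0],"jaw":0.35},
    {"xyz":[0,-0.0042,0],"twist":[0,0,0],"jaw":0.35},
    {"xyz":[0,-0.0055,0],"twist":[0,0,0],"jaw":0.35},
    {"xyz":[0,-0.0069,0],"twist":[0,0,0],"jaw":0.35},
    {"xyz":[0,-0.0084,0],"twist":[0,0,0],"jaw":0.35},
    {"xyz":[0,-0.0099,0],"twist":[0,0,0],"jaw":0.35},
    {"xyz":[0,-0.0114,0],"twist":[0,0,0],"jaw":0.35},
    {"xyz":[0,-0.0129,0],"twist":[0,0,0],"jaw":0.35},
    {"xyz":[0,-0.0144,0],"twist":[0,0,0],"jaw":0.35},
    {"xyz":[0,-0.0159,0],"twist":[0,0,0],"jaw":0.35},
  ],
)

```text
clock: 5.38
tcp_pos: [0.5681, -0.1896, 0.0256]
orientation: [0.0, 0.991, 0.133, 0.0]
wrist_force: [-0.2, 0.1, -0.2]
finger_gap: 0.0297
```

>>> servo_tool(
  targets=[
    {"xyz":[0,-0.0015,0],"twist":[0,0,0],"jaw":0.35},
    {"xyz":[0,-0.003,0],"twist":[0,0,0],"jaw":0.35},
    {"xyz":[0,-0.0045,0],"twist":[0,0,0],"jaw":0.35},
    {"xyz":[0,-0.006,0],"twist":[0,0,0],"jaw":0.35},
    {"xyz":[0,-0.0075,0],"twist":[0,0,0],"jaw":0.35},
    {"xyz":[0,-0.009,0],"twist":[0,0,0],"jaw":0.35},
    {"xyz":[0,-0.0105,0],"twist":[0,0,0],"jaw":0.35},
    {"xyz":[0,-0.012,0],"twist":[0,0,0],"jaw":0.35},
    {"xyz":[0,-0.0135,0],"twist":[0,0,0],"jaw":0.35},
    {"xyz":[0,-0.015,0],"twist":[0,0,0],"jaw":0.35},
    {"xyz":[0,-0.0165,0],"twist":[0,0,0],"jaw":0.35},
    {"xyz":[0,-0.018,0],"twist":[0,0,0],"jaw":0.35},
  ],
)

```text
clock: 6.38
tcp_pos: [0.5634, -0.1723, 0.0256]
orientation: [0.0, 0.991, 0.133, 0.0]
wrist_force: [-0.1, -1.5, -0.3]
finger_gap: 0.0301
```

```bash
python3 t.py
```

```text
6.3833 tcp [-0.0622  0.0011  0.0256] F [-0.0781 -1.5447 -0.2797] qv 0.02856231797952401
roller pts 201 x pctl [-0.0404 -0.0296 -0.0209] slope [ 0.0994 -0.0292] y [-0.0334  0.0336] ht95 0.03517116459592813
```

```bash
cat >> t.py <<'E'
import sys
if len(sys.argv)>1: cv2.imwrite(f"pics/{sys.argv[1]}.png",cv2.convertScaleAbs(cv2.resize(c["color"][165:255,150:360,::-1],(798,342),interpolation=cv2.INTER_CUBIC),alpha=1.6))
E
python3 t.py p2
```

```text
6.4333 tcp [-0.0619  0.0011  0.0255] F [ 0.1908  0.4871 -0.0847] qv 0.004577583343853091
roller pts 203 x pctl [-0.0404 -0.0291 -0.0205] slope [ 0.1095 -0.0289] y [-0.0342  0.0338] ht95 0.03491882175603319
```

View pics/p2.png

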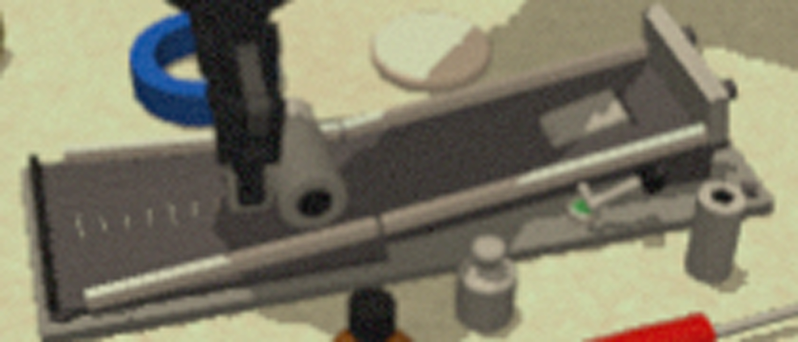

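The picture shows the fingers touching the roller's rear at about (265,195), the roller square at (310,170), and the foot line just ahead. I'll go on to the ramp.

>>> servo_tool(
  targets=[
    {"xyz":[0,-0.0008,0],"twist":[0,0,0],"jaw":0.35},
    {"xyz":[0,-0.002,0],"twist":[0,0,0],"jaw":0.35},
    {"xyz":[0,-0.0035,0],"twist":[0,0,0],"jaw":0.35},
    {"xyz":[0,-0.005,0],"twist":[0,0,0],"jaw":0.35},
    {"xyz":[0,-0.0065,0],"twist":[0,0,0],"jaw":0.35},
    {"xyz":[0,-0.008,0],"twist":[0,0,0],"jaw":0.35},
    {"xyz":[0,-0.0095,0],"twist":[0,0,0],"jaw":0.35},
    {"xyz":[0,-0.011,0],"twist":[0,0,0],"jaw":0.35},
    {"xyz":[0,-0.0125,0],"twist":[0,0,0],"jaw":0.35},
    {"xyz":[0,-0.014,0],"twist":[0,0,0],"jaw":0.35},
    {"xyz":[0,-0.0155,0],"twist":[0,0,0],"jaw":0.35},
    {"xyz":[0,-0.017,0],"twist":[0,0,0],"jaw":0.35},
  ],
)

```text
clock: 7.48
tcp_pos: [0.559, -0.156, 0.0256]
orientation: [0.0, 0.991, 0.133, 0.0]
wrist_force: [-0.7, -1.0, 0.5]
finger_gap: 0.0298
```

>>> servo_tool(
  targets=[
    {"xyz":[0,-0.0015,0],"twist":[0,0,0],"jaw":0.35},
    {"xyz":[0,-0.003,0],"twist":[0,0,0],"jaw":0.35},
    {"xyz":[0,-0.0045,0],"twist":[0,0,0],"jaw":0.35},
    {"xyz":[0,-0.006,0],"twist":[0,0,0],"jaw":0.35},
    {"xyz":[0,-0.0075,0],"twist":[0,0,0],"jaw":0.35},
    {"xyz":[0,-0.009,0],"twist":[0,0,0],"jaw":0.35},
    {"xyz":[0,-0.0105,0],"twist":[0,0,0],"jaw":0.35},
    {"xyz":[0,-0.012,-0.0001],"twist":[0,0,0],"jaw":0.35},
    {"xyz":[0,-0.0135,-0.0003],"twist":[0,0,0],"jaw":0.35},
    {"xyz":[0,-0.015,-0.0005],"twist":[0,0,0],"jaw":0.35},
    {"xyz":[0,-0.0165,-0.0007],"twist":[0,0,0],"jaw":0.35},
    {"xyz":[0,-0.018,-0.0009],"twist":[0,0,0],"jaw":0.35},
  ],
)

```text
clock: 8.48
tcp_pos: [0.5544, -0.1389, 0.0266]
orientation: [0.0, 0.991, 0.133, 0.0]
wrist_force: [0.1, -2.6, 1.1]
finger_gap: 0.03
```

>>> servo_tool(
  targets=[
    {"xyz":[0,-0.0015,-0.0002],"twist":[0,0,0],"jaw":0.35},
    {"xyz":[0,-0.003,-0.0004],"twist":[0,0,0],"jaw":0.35},
    {"xyz":[0,-0.0045,-0.0006],"twist":[0,0,0],"jaw":0.35},
    {"xyz":[0,-0.006,-0.0008],"twist":[0,0,0],"jaw":0.35},
    {"xyz":[0,-0.0075,-0.001],"twist":[0,0,0],"jaw":0.35},
    {"xyz":[0,-0.009,-0.0012],"twist":[0,0,0],"jaw":0.35},
    {"xyz":[0,-0.0105,-0.0014],"twist":[0,0,0],"jaw":0.35},
    {"xyz":[0,-0.012,-0.0016],"twist":[0,0,0],"jaw":0.35},
    {"xyz":[0,-0.0135,-0.0019],"twist":[0,0,0],"jaw":0.35},
    {"xyz":[0,-0.015,-0.0021],"twist":[0,0,0],"jaw":0.35},
    {"xyz":[0,-0.0165,-0.0023],"twist":[0,0,0],"jaw":0.35},
    {"xyz":[0,-0.018,-0.0025],"twist":[0,0,0],"jaw":0.35},
  ],
)

```text
clock: 9.48
tcp_pos: [0.5493, -0.1211, 0.0289]
orientation: [-0.0, 0.991, 0.133, -0.0]
wrist_force: [0.6, -2.3, 0.6]
finger_gap: 0.0298
```

```bash
python3 t.py
```

```text
9.4833 tcp [-0.0091  0.0011  0.0289] F [ 0.6321 -2.2898  0.6461] qv 0.02646225416696371
roller pts 136 x pctl [0.0095 0.0212 0.0299] slope [0.2194 0.0246] y [-0.0351  0.0123] ht95 0.034728929353217385
```

>>> servo_tool(
  targets=[
    {"xyz":[0,-0.002,-0.0003],"twist":[0,0,0],"jaw":0.35},
    {"xyz":[0,-0.004,-0.0006],"twist":[0,0,0],"jaw":0.35},
    {"xyz":[0,-0.006,-0.0008],"twist":[0,0,0],"jaw":0.35},
    {"xyz":[0,-0.008,-0.0011],"twist":[0,0,0],"jaw":0.35},
    {"xyz":[0,-0.01,-0.0014],"twist":[0,0,0],"jaw":0.35},
    {"xyz":[0,-0.012,-0.0017],"twist":[0,0,0],"jaw":0.35},
    {"xyz":[0,-0.014,-0.002],"twist":[0,0,0],"jaw":0.35},
    {"xyz":[0,-0.016,-0.0022],"twist":[0,0,0],"jaw":0.35},
    {"xyz":[0,-0.018,-0.0025],"twist":[0,0,0],"jaw":0.35},
    {"xyz":[0,-0.02,-0.0028],"twist":[0,0,0],"jaw":0.35},
    {"xyz":[0,-0.022,-0.0031],"twist":[0,0,0],"jaw":0.35},
    {"xyz":[0,-0.024,-0.0034],"twist":[0,0,0],"jaw":0.35},
  ],
)

```text
clock: 10.53
tcp_pos: [0.543, -0.098, 0.0324]
orientation: [0.0, 0.991, 0.133, -0.0]
wrist_force: [0.6, -1.0, 1.5]
finger_gap: 0.0298
```

>>> servo_tool(
  targets=[
    {"xyz":[0,-0.002,-0.0003],"twist":[0,0,0],"jaw":0.35},
    {"xyz":[0,-0.004,-0.0006],"twist":[0,0,0],"jaw":0.35},
    {"xyz":[0,-0.006,-0.0008],"twist":[0,0,0],"jaw":0.35},
    {"xyz":[0,-0.008,-0.0011],"twist":[0,0,0],"jaw":0.35},
    {"xyz":[0,-0.01,-0.0014],"twist":[0,0,0],"jaw":0.35},
    {"xyz":[0,-0.012,-0.0017],"twist":[0,0,0],"jaw":0.35},
    {"xyz":[0,-0.014,-0.002],"twist":[0,0,0],"jaw":0.35},
    {"xyz":[0,-0.016,-0.0022],"twist":[0,0,0],"jaw":0.35},
    {"xyz":[0,-0.018,-0.0025],"twist":[0,0,0],"jaw":0.35},
    {"xyz":[0,-0.02,-0.0028],"twist":[0,0,0],"jaw":0.35},
    {"xyz":[0,-0.022,-0.0031],"twist":[0,0,0],"jaw":0.35},
    {"xyz":[0,-0.024,-0.0034],"twist":[0,0,0],"jaw":0.35},
  ],
)

```text
clock: 11.53
tcp_pos: [0.5367, -0.0748, 0.0358]
orientation: [0.0, 0.991, 0.133, 0.0]
wrist_force: [1.0, -1.8, 0.4]
finger_gap: 0.0301
```

```bash
python3 t.py p3
```

```text
11.5333 tcp [0.0388 0.0011 0.0358] F [ 1.0434 -1.8453  0.3851] qv 0.03737647879877807
roller pts 114 x pctl [0.0565 0.0676 0.0775] slope [0.2559 0.073 ] y [-0.0359  0.0053] ht95 0.0354961184732644
```

View pics/p3.png

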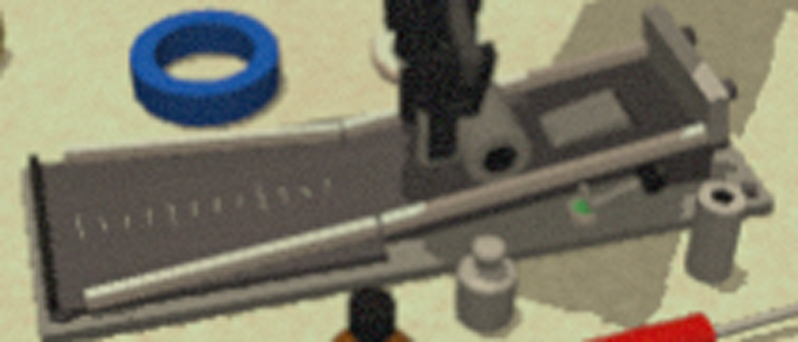

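The roller, at about (490,140), is halfway up the ramp. The fingers are right behind it and it sits square between the rails. I'll continue.

>>> servo_tool(
  targets=[
    {"xyz":[0,-0.002,-0.0003],"twist":[0,0,0],"jaw":0.35},
    {"xyz":[0,-0.004,-0.0006],"twist":[0,0,0],"jaw":0.35},
    {"xyz":[0,-0.006,-0.0008],"twist":[0,0,0],"jaw":0.35},
    {"xyz":[0,-0.008,-0.0011],"twist":[0,0,0],"jaw":0.35},
    {"xyz":[0,-0.01,-0.0014],"twist":[0,0,0],"jaw":0.35},
    {"xyz":[0,-0.012,-0.0017],"twist":[0,0,0],"jaw":0.35},
    {"xyz":[0,-0.014,-0.002],"twist":[0,0,0],"jaw":0.35},
    {"xyz":[0,-0.016,-0.0022],"twist":[0,0,0],"jaw":0.35},
    {"xyz":[0,-0.018,-0.0025],"twist":[0,0,0],"jaw":0.35},
    {"xyz":[0,-0.02,-0.0028],"twist":[0,0,0],"jaw":0.35},
    {"xyz":[0,-0.022,-0.0031],"twist":[0,0,0],"jaw":0.35},
    {"xyz":[0,-0.024,-0.0034],"twist":[0,0,0],"jaw":0.35},
  ],
)

```text
clock: 12.58
tcp_pos: [0.5304, -0.0517, 0.0392]
orientation: [0.0, 0.991, 0.133, -0.0]
wrist_force: [0.5, -1.9, 0.4]
finger_gap: 0.0304
```

>>> servo_tool(
  targets=[
    {"xyz":[0,-0.002,-0.0003],"twist":[0,0,0],"jaw":0.35},
    {"xyz":[0,-0.004,-0.0006],"twist":[0,0,0],"jaw":0.35},
    {"xyz":[0,-0.006,-0.0008],"twist":[0,0,0],"jaw":0.35},
    {"xyz":[0,-0.008,-0.0011],"twist":[0,0,0],"jaw":0.35},
    {"xyz":[0,-0.01,-0.0014],"twist":[0,0,0],"jaw":0.35},
    {"xyz":[0,-0.012,-0.0017],"twist":[0,0,0],"jaw":0.35},
    {"xyz":[0,-0.014,-0.002],"twist":[0,0,0],"jaw":0.35},
    {"xyz":[0,-0.016,-0.0022],"twist":[0,0,0],"jaw":0.35},
    {"xyz":[0,-0.018,-0.0025],"twist":[0,0,0],"jaw":0.35},
    {"xyz":[0,-0.02,-0.0028],"twist":[0,0,0],"jaw":0.35},
    {"xyz":[0,-0.022,-0.0031],"twist":[0,0,0],"jaw":0.35},
    {"xyz":[0,-0.024,-0.0034],"twist":[0,0,0],"jaw":0.35},
  ],
)

```text
clock: 13.58
tcp_pos: [0.5241, -0.0284, 0.0427]
orientation: [-0.0, 0.991, 0.133, 0.0]
wrist_force: [0.8, -2.2, 1.1]
finger_gap: 0.0295
```

>>> servo_tool(
  targets=[
    {"xyz":[0,-0.002,-0.0003],"twist":[0,0,0],"jaw":0.35},
    {"xyz":[0,-0.004,-0.0006],"twist":[0,0,0],"jaw":0.35},
    {"xyz":[0,-0.006,-0.0008],"twist":[0,0,0],"jaw":0.35},
    {"xyz":[0,-0.008,-0.0011],"twist":[0,0,0],"jaw":0.35},
    {"xyz":[0,-0.01,-0.0014],"twist":[0,0,0],"jaw":0.35},
    {"xyz":[0,-0.012,-0.0017],"twist":[0,0,0],"jaw":0.35},
    {"xyz":[0,-0.0135,-0.0019],"twist":[0,0,0],"jaw":0.35},
    {"xyz":[0,-0.015,-0.0021],"twist":[0,0,0],"jaw":0.35},
    {"xyz":[0,-0.0165,-0.0023],"twist":[0,0,0],"jaw":0.35},
    {"xyz":[0,-0.018,-0.0025],"twist":[0,0,0],"jaw":0.35},
    {"xyz":[0,-0.0195,-0.0027],"twist":[0,0,0],"jaw":0.35},
    {"xyz":[0,-0.021,-0.003],"twist":[0,0,0],"jaw":0.35},
  ],
)

```text
clock: 14.58
tcp_pos: [0.5185, -0.0083, 0.0455]
orientation: [0.0, 0.991, 0.133, -0.0]
wrist_force: [0.6, -2.2, 1.0]
finger_gap: 0.0302
```

```bash
python3 t.py
```

```text
14.5833 tcp [0.1078 0.0011 0.0455] F [ 0.6469 -2.1531  1.0471] qv 0.03223027712600367
roller pts 98 x pctl [0.1238 0.1329 0.1448] slope [-0.0129  0.1332] y [-0.0358  0.0286] ht95 0.03494927427472069
```

>>> servo_tool(
  targets=[
    {"xyz":[0,-0.0015,-0.0002],"twist":[0,0,0],"jaw":0.35},
    {"xyz":[0,-0.003,-0.0004],"twist":[0,0,0],"jaw":0.35},
    {"xyz":[0,-0.0045,-0.0006],"twist":[0,0,0],"jaw":0.35},
    {"xyz":[0,-0.006,-0.0008],"twist":[0,0,0],"jaw":0.35},
    {"xyz":[0,-0.0075,-0.001],"twist":[0,0,0],"jaw":0.35},
    {"xyz":[0,-0.009,-0.0013],"twist":[0,0,0],"jaw":0.35},
    {"xyz":[0,-0.0105,-0.0015],"twist":[0,0,0],"jaw":0.35},
    {"xyz":[0,-0.012,-0.0017],"twist":[0,0,0],"jaw":0.35},
    {"xyz":[0,-0.0135,-0.0019],"twist":[0,0,0],"jaw":0.35},
    {"xyz":[0,-0.015,-0.0021],"twist":[0,0,0],"jaw":0.35},
    {"xyz":[0,-0.0165,-0.0023],"twist":[0,0,0],"jaw":0.35},
    {"xyz":[0,-0.018,-0.0025],"twist":[0,0,0],"jaw":0.35},
  ],
)

```text
clock: 15.63
tcp_pos: [0.5135, 0.0093, 0.0479]
orientation: [-0.0, 0.991, 0.133, -0.0]
wrist_force: [0.7, -0.2, 0.4]
finger_gap: 0.0303
```

```bash
python3 t.py p4
```

```text
15.6333 tcp [0.1261 0.0013 0.0479] F [ 0.6584 -0.156   0.3802] qv 0.03293960722610412
roller pts 88 x pctl [0.1427 0.1514 0.1632] slope [-0.0427  0.1511] y [-0.0347  0.0252] ht95 0.035240752480447474
```

>>> servo_tool(
  targets=[
    {"xyz":[0,-0.001,-0.0001],"twist":[0,0,0],"jaw":0.35},
    {"xyz":[0,-0.002,-0.0003],"twist":[0,0,0],"jaw":0.35},
    {"xyz":[0,-0.003,-0.0004],"twist":[0,0,0],"jaw":0.35},
    {"xyz":[0,-0.004,-0.0006],"twist":[0,0,0],"jaw":0.35},
  ],
)

```text
clock: 16.02
tcp_pos: [0.5127, 0.0129, 0.0486]
orientation: [-0.0, 0.991, 0.133, -0.0]
wrist_force: [-0.2, 0.5, 0.4]
finger_gap: 0.0301
```

>>> servo_tool(
  targets=[
    {"xyz":[0,-0.0008,-0.0001],"twist":[0,0,0],"jaw":0.35},
    {"xyz":[0,-0.0016,-0.0002],"twist":[0,0,0],"jaw":0.35},
    {"xyz":[0,-0.0024,-0.0003],"twist":[0,0,0],"jaw":0.35},
  ],
)

```text
clock: 16.27
tcp_pos: [0.5125, 0.0148, 0.0492]
orientation: [0.0, 0.991, 0.133, 0.0]
wrist_force: [0.9, -1.5, 1.6]
finger_gap: 0.0297
```

```bash
python3 t.py p5
```

```text
16.2667 tcp [0.1317 0.0008 0.0492] F [ 0.9334 -1.4974  1.6436] qv 0.017655163232427256
roller pts 92 x pctl [0.148  0.1563 0.1685] slope [-0.0518  0.156 ] y [-0.0355  0.0263] ht95 0.03531678658979471
```

View pics/p5.png

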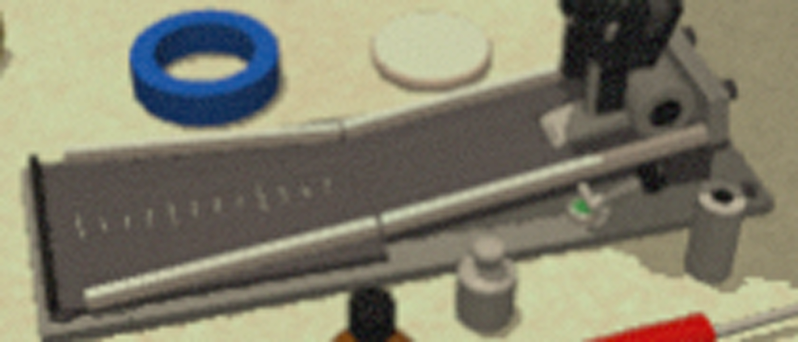

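The roller is nearly at the stop plate (crop (660,110)), with no stop force felt yet. I'll creep on until the force rises.

>>> servo_tool(
  targets=[
    {"xyz":[0,-0.0008,-0.0001],"twist":[0,0,0],"jaw":0.35},
    {"xyz":[0,-0.0016,-0.0002],"twist":[0,0,0],"jaw":0.35},
    {"xyz":[0,-0.0024,-0.0003],"twist":[0,0,0],"jaw":0.35},
  ],
)

```text
clock: 16.57
tcp_pos: [0.5122, 0.0162, 0.0494]
orientation: [0.002, 0.991, 0.133, 0.0]
wrist_force: [2.2, -8.3, -1.0]
finger_gap: 0.0298
```

>>> servo_tool(
  targets=[
    {"xyz":[0,-0.0007,-0.0001],"twist":[0,0,0],"jaw":0.35},
    {"xyz":[0,-0.0014,-0.0002],"twist":[0,0,0],"jaw":0.35},
  ],
)

```text
clock: 16.73
tcp_pos: [0.5122, 0.0162, 0.0495]
orientation: [0.003, 0.991, 0.132, 0.0]
wrist_force: [3.2, -12.1, -2.3]
finger_gap: 0.0296
```

```bash
python3 t.py p6
```

```text
16.7333 tcp [0.1331 0.0007 0.0495] F [  3.1643 -12.0725  -2.2611] qv 0.017876173074034146
roller pts 94 x pctl [0.1495 0.1576 0.1698] slope [-0.0356  0.1576] y [-0.0359  0.0271] ht95 0.03550199677249011
```

The stop is felt: about 12 N, with the TCP halted at x = 133 mm against 132 expected. I'll ease back slowly so the roller settles on to the catch with the fingers still behind it.

>>> servo_tool(
  targets=[
    {"xyz":[0,0,0],"twist":[0,0,0],"jaw":0.35},
    {"xyz":[0,0.0005,0],"twist":[0,0,0],"jaw":0.35},
    {"xyz":[0,0.001,0],"twist":[0,0,0],"jaw":0.35},
    {"xyz":[0,0.0015,0],"twist":[0,0,0],"jaw":0.35},
    {"xyz":[0,0.002,0],"twist":[0,0,0],"jaw":0.35},
    {"xyz":[0,0.0025,0],"twist":[0,0,0],"jaw":0.35},
    {"xyz":[0,0.003,0],"twist":[0,0,0],"jaw":0.35},
    {"xyz":[0,0.0035,0],"twist":[0,0,0],"jaw":0.35},
    {"xyz":[0,0.0042,0],"twist":[0,0,0],"jaw":0.35},
    {"xyz":[0,0.005,0],"twist":[0,0,0],"jaw":0.35},
    {"xyz":[0,0.0058,0],"twist":[0,0,0],"jaw":0.35},
    {"xyz":[0,0.0065,0],"twist":[0,0,0],"jaw":0.35},
  ],
)

```text
clock: 17.78
tcp_pos: [0.5125, 0.0127, 0.0493]
orientation: [-0.0, 0.991, 0.133, -0.0]
wrist_force: [-0.5, 1.1, -0.1]
finger_gap: 0.0299
```

```bash
python3 t.py p7
```

```text
17.7833 tcp [0.1296 0.0013 0.0493] F [-0.4844  1.1264 -0.0504] qv 0.016948637161171197
roller pts 98 x pctl [0.1454 0.1542 0.1669] slope [-0.0319  0.1545] y [-0.0359  0.0273] ht95 0.034969591574239026
```

>>> servo_tool(
  targets=[
    {"xyz":[0,0.001,0],"twist":[0,0,0],"jaw":0.35},
    {"xyz":[0,0.002,0],"twist":[0,0,0],"jaw":0.35},
    {"xyz":[0,0.003,0],"twist":[0,0,0],"jaw":0.35},
    {"xyz":[0,0.003,0],"twist":[0,0,0],"jaw":0.35},
  ],
)

```text
clock: 18.17
tcp_pos: [0.5137, 0.0094, 0.0495]
orientation: [0.0, 0.991, 0.133, 0.0]
wrist_force: [0.4, -0.2, -0.5]
finger_gap: 0.0302
```

```bash
python3 t.py p8; python3 -c "
import cv2,numpy as np
cv2.imwrite('pics/p78.png',np.vstack([cv2.resize(cv2.imread(f'pics/{n}.png')[0:260,500:798],(650,290*2//2),interpolation=cv2.INTER_CUBIC) for n in('p6','p8')]))"
```

```text
18.1667 tcp [0.1262 0.001  0.0495] F [ 0.3531 -0.1859 -0.4836] qv 0.0019867949127622244
roller pts 107 x pctl [0.1455 0.1553 0.1663] slope [-0.0278  0.155 ] y [-0.035   0.0299] ht95 0.034925428287520086
```

View pics/p78.png

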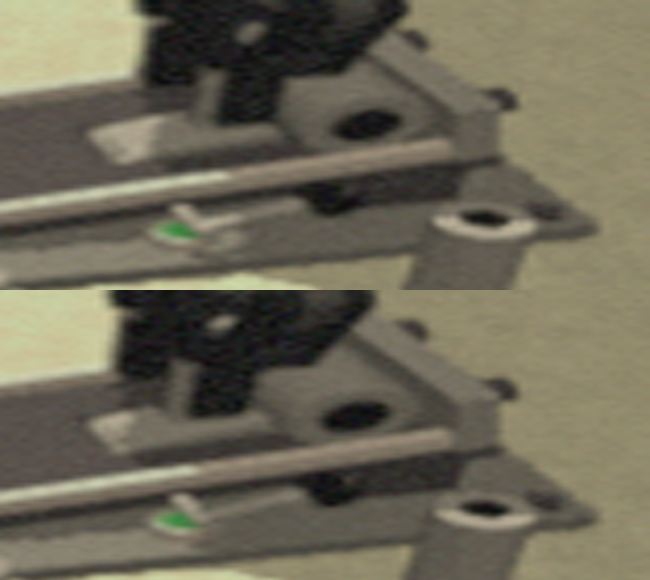

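Since full contact the roller has settled back about 3 mm (image (360,415) against (365,125) in the upper frame). It then stayed put while the fingers retreated another 3 mm, and a gap is visible, so the catch is holding. I'll back off a little more and check again before lifting away.

>>> servo_tool(
  targets=[
    {"xyz":[0,0.002,0],"twist":[0,0,0],"jaw":0.35},
    {"xyz":[0,0.004,0],"twist":[0,0,0],"jaw":0.35},
    {"xyz":[0,0.006,0],"twist":[0,0,0],"jaw":0.35},
    {"xyz":[0,0.008,0],"twist":[0,0,0],"jaw":0.35},
    {"xyz":[0,0.01,0],"twist":[0,0,0],"jaw":0.35},
    {"xyz":[0,0.012,0],"twist":[0,0,0],"jaw":0.35},
  ],
)

```text
clock: 18.72
tcp_pos: [0.5169, -0.0023, 0.0494]
orientation: [0.0, 0.991, 0.133, 0.0]
wrist_force: [0.8, -0.1, -0.1]
finger_gap: 0.0295
```

```bash
python3 t.py p9
```

```text
18.7167 tcp [0.1141 0.0011 0.0494] F [ 0.7916 -0.0645 -0.1268] qv 0.044168702193102094
roller pts 146 x pctl [0.1468 0.1566 0.167 ] slope [0.1239 0.1588] y [-0.0354  0.0151] ht95 0.035549241549935016
```

Roller is stationary (x = 0.156 to 0.157). I'll lift away, and back toward the bed end so the top view clears.

>>> servo_tool(
  targets=[
    {"xyz":[0,0.005,-0.005],"twist":[0,0,0],"jaw":0.35},
    {"xyz":[0,0.01,-0.015],"twist":[0,0,0],"jaw":0.35},
    {"xyz":[0,0.015,-0.03],"twist":[0,0,0],"jaw":0.35},
    {"xyz":[0,0.02,-0.05],"twist":[0,0,0],"jaw":0.35},
    {"xyz":[0,0.03,-0.07],"twist":[0,0,0],"jaw":0.35},
    {"xyz":[0,0.05,-0.09],"twist":[0,0,0],"jaw":0.35},
    {"xyz":[0,0.08,-0.11],"twist":[0,0,0],"jaw":0.35},
    {"xyz":[0,0.11,-0.12],"twist":[0,0,0],"jaw":0.35},
    {"xyz":[0,0.14,-0.12],"twist":[0,0,0],"jaw":0.35},
    {"xyz":[0,0.17,-0.12],"twist":[0,0,0],"jaw":0.35},
    {"xyz":[0,0.19,-0.12],"twist":[0,0,0],"jaw":0.35},
    {"xyz":[0,0.19,-0.12],"twist":[0,0,0],"jaw":0.35},
  ],
)

```text
clock: 19.77
tcp_pos: [0.5682, -0.19, 0.1705]
orientation: [0.001, 0.991, 0.131, 0.001]
wrist_force: [0.4, 0.2, 0.7]
finger_gap: 0.0298
```

```bash
python3 t.py p10
python3 - <<'E'
from workcell import env
import cv2,numpy as np
from h import *
a=env.read_camera("top");O=np.array([.548,-.112]);ux=np.array([-.2639,.9646]);uy=np.array([-.9646,-.2639])
P=cloud(a);x=(P[...,:2]-O)@ux;y=(P[...,:2]-O)@uy;h=P[...,2]-.016-x*np.tan(.1396)
k=(x>.1)&(x<.185)&(abs(y)<.04)&(h>.03)&(h<.04);k&=x<.174
print("top roller x,y",np.percentile(x[k],[2,50,98]),np.percentile(y[k],[2,98]),k.sum())
k=(x>.112)&(x<.136)&(abs(y)<.009);s=np.polyfit(x[k],h[k],1);print("leaf slope rel ramp",s[0],"h at 148.5",np.polyval(s,.1485))
A=cv2.convertScaleAbs(cv2.resize(a["color"][160:270,140:350,::-1],(798,418),interpolation=cv2.INTER_CUBIC),alpha=1.4)
B=cv2.resize(cv2.imread("pics/p10.png")[0:230,400:798],(798,461)) 
cv2.imwrite("pics/fin.png",cv2.resize(np.vstack([A,B]),(540,595)))
E
```

```text
19.7667 tcp [-0.0806  0.0011  0.1705] F [0.3867 0.1559 0.6548] qv 0.052335626952767104
roller pts 254 x pctl [0.145  0.1538 0.1664] slope [-0.0086  0.1547] y [-0.0354  0.0333] ht95 0.035575649453407694Traceback (most recent call last):
  File "<stdin>", line 7, in <module>
    return _quantile_unchecked(
        a, q, axis, out, overwrite_input, method, keepdims, weights)
    return _ureduce(a,
                    func=_quantile_ureduce_func,
    ...<5 lines>...
                    overwrite_input=overwrite_input,
                    method=method)
    r = func(a, **kwargs)
    result = _quantile(arr,
                       quantiles=q,
    ...<2 lines>...
                       out=out,
                       weights=wgt)
    slices_having_nans = np.isnan(arr[-1, ...])
                                  ~~~^^^^^^^^^
IndexError: index -1 is out of bounds for axis 0 with size 0
```

Run:
```python
from workcell import env
from h import *
a=env.read_camera("scene");O=np.array([.548,-.112]);ux=np.array([-.2639,.9646]);uy=np.array([-.9646,-.2639])
P=cloud(a);x=(P[...,:2]-O)@ux;y=(P[...,:2]-O)@uy;h=P[...,2]-.016-x*np.tan(.1396)
k=(x>.112)&(x<.140)&(abs(y)<.009)&(abs(h)<.01);s=np.polyfit(x[k],h[k],1);print("leaf slope",s[0],k.sum(),"h at 148.5",np.polyval(s,.1485))
k=(x>.08)&(x<.14)&(y<-.018)&(y>-.03)&(abs(h)<.01);print("ramp beside h",np.median(h[k]))
d=dict(np.load("pics/scene0.npz")) 
i=np.vstack([cv2.resize(j[170:235,270:370,::-1],(460,299),interpolation=cv2.INTER_CUBIC) for j in(d["color"],a["color"])])
cv2.imwrite("pics/fin.png",cv2.convertScaleAbs(i,alpha=1.6))
```

```text
leaf slope 0.138052025812301 78 h at 148.5 0.003960564817596962
ramp beside h -0.0001052563634575867
```

View pics/fin.png

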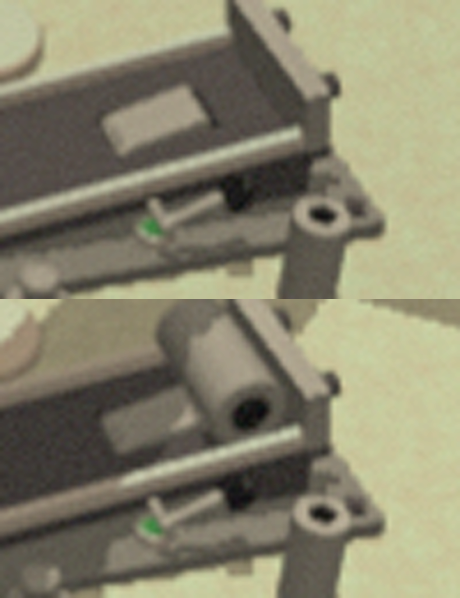

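The lever and leaf sit exactly as at the start, with the catch up. The leaf's slope against the ramp is 0.138, where fully up is about 0.125 and flush would be 0. The roller rests between the leaf's lip and the stop plate.

```bash
python3 -c "
from workcell import env
print(env.hand_in())"
```

```text
the job is handed in; nothing more can be done
None
```

The roller is home against the stop plate with the catch up behind it. I handed the job in at about 20 s on the robot's clock, under the 38 s limit.

I pushed the roller along the bed and up the ramp at up to 24 mm/s with two fingertips, until the stop plate pushed back with about 12 N. Then I eased the fingers off slowly and lifted the hand away.

**Last checks:**
- **Roller at rest:** it settled back about 3 mm on to the catch and stayed there as the fingers withdrew.
- **Catch up:** the leaf measured 0.138 rad above the ramp (0.125 is fully up), and the release lever looked the same as at the start.
- **Other items:** those visible in the last scene crops looked unmoved; I did not measure the rest.

**What failed or disagreed:**
- **Final top view:** the arm blocked it, so the end state is confirmed from the scene camera only.
- **Roller position:** camera readings during the push were about 3 mm off what the finger contact implied, in either direction. The angle readings were unreliable because the fingers hid part of the roller.
- **Contact on the bed:** the camera offset there was a few mm more than finger contact implied. I took it to be touching from the picture, so a brief gap of a few mm can't be ruled out.

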